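# Load the block press and set its pressure lever

## Robot

A 7-joint arm with a two-finger parallel gripper is mounted at the origin on the work surface. World frame = base frame: x ahead of the robot, y to its left, z up, the work surface at z = 0. Lengths are in m, angles in rad, forces in N, time in s.
With the tool pointing down it reaches from about 0.425 to 0.925 m from the base axis. Payload 6.8 kg.
Tool frame: the origin (TCP) lies midway between the tips of the shut fingers; the grasp point (between the pads) lies 19 mm behind it; z points along the fingers, y is the line along which they close (so a half turn about z gives the same grasp; the last joint's range is limited). The gripper opens to 88 mm and grips with 3 to 60 N. Pads are 20 mm wide; open, the fingers measure 115 mm over their backs; the gripper's body (75 mm by 178 mm) begins 61 mm behind the grasp point.
Start: joints at [-0.108, 0.477, 0.022, 1.555, -0.011, 1.109, -0.083], TCP at [0.675, 0, 0.223] pointing down, gripper open.
Joint ranges: [-2.96, 2.96], [-0.34, 2.1], [-1.41, 1.46], [0.24, 2.44], [-1.37, 4.51], [0.17, 1.92], [-2.96, 2.96]. Speed limits (rad/s): [2.39, 2.39, 3.14, 3.14, 3.14, 3.14, 3.14].

## Interface

Orientations are given as a rotation vector (axis times angle).
In Python, from workcell import get_state, snapshot, camera_params, close_job gives the robot as it stands.
- The arm moves only by the tool jog_arm, never from a script. Its argument "motion" is a list of rows, each a list of 3 entries, a list of its own where there are three numbers: the shift along the tool's x, y, z in m, then the turn, a rotation vector about the tool's x, y, z in rad, then the opening, from 0 (shut) to 1 (fully open). A call has 1 to 12 rows; each row is the pose to reach, as a shift and turn from the pose commanded when the call began, along the tool's axes at that moment; what a row does not reach only later rows make up. A row lasts 1/10 s, in which the tool goes at most 50 mm and 8.59 degrees, less where a joint would pass 70% of its speed; a pose out of reach is approached as far as the arm can. A call with a gripper value outside its range is refused whole. The fingers move at their own pace and stop on an object; "squeeze" is the grip in N (left out, the last holds). Time passes only in rows, so rows that repeat a pose let the fingers close. It gives the time, the measured TCP pose, the force, the opening and the grip force at its end, in the units of the state.
- get_state(): the state, without advancing time (a new reading comes with each control period).
- snapshot(name): name is "scene" or "side" or "wrist"; returns the picture (400x640x3 uint8, blue, green, red); there is no depth.
- camera_params(name): a dict with "mtx" (3x3 intrinsics, pixels), "world_to_cam" (4x4, takes a point from world to camera coordinates); the wrist camera has in their place "T_tool_cam" (4x4, takes a point from camera to tool coordinates, whose origin is the TCP and whose axes are the flange's). Camera axes: x right, y down, z forward; pixel columns grow to the right and rows downward; lengths in m; the calibration is good to about 2 mm. A picture is of the moment at which its call begins: read the wrist's pose just before it. camera_params takes no time and is no camera call.
- close_job(): hands the job in; it is judged then, once.
The state is a dict: "time": time; "joints": joint angles; "qd": joint speeds; "effort": joint torques, N m; "ee_pos": TCP position; "orientation": TCP orientation; "force": force on the tool from outside, world axes, zero at the start; "wrist_torque": the same for the moment, N m; "width": finger opening in m; "finger_force": force on a finger pad.
Only numpy, scipy, OpenCV 4.12 (cv2) and the standard library are available. Lean on these libraries where they do the work, as an engineer would, in place of code of your own. Each camera call takes 0.05 s, during which the arm holds its last target. There are 200 camera calls.

## Task

Slide the narrow printing block, front end first and handle end last, along the press bed and under the press head until it is fully home against the end stop. Then lower the press's lever until it lines up with the brass pointer, and let go. Leave the pointer, the wide block, the brush jar and the paint pot where they are.

Things in the scene. Friction and masses are not known exactly. Their poses are not given: they have to be found in the camera images.
- press: Grey benchtop block press, fixed to the table. Origin: on the table under the middle of the front face (towards the robot) of its head. x runs along the bed, in under the head; y to the lever's side; z up. Aluminium bed 124 mm wide, x = -170 to 130 mm, top at z = 12 mm. On the +y column a shaft at z = 160 mm carries first the pointer (y = 110 to 116 mm), then the lever.
- mouth (a point): On the bed's top below the middle of the head's front face (press x = 0, y = 0, z = 12 mm); axes as the press. Head: columns at y = 49 to 85 mm either side, x = 0 to 90 mm, up to z = 202 mm, joined by a beam with its underside at press z = 82 mm and top at 202 mm (a screw on top reaches 250 mm).
- stop (a point): Middle of the lower edge of the end stop's face (30 mm high), on the bed at press x = 76 mm, y = 0, z = 12 mm; axes as the press. The block's front must meet this face. Two steel guides on the bed lead to it: 12 mm high, 68 mm apart, from press x = -15 mm on, with a mouth that flares to about 94 mm wide at x = -52 mm.
- lever_hinge (a point): Point on the lever's hinge axis, at press x = 45, y = 126, z = 160 mm; axes as the press. The hinge axis is press y.
- pressure_lever (a joint): Lever angle, rad. Steel arm (12 mm thick) from the hinge, 130 mm to its grip. At 0 it stands raised, 1.31 rad above level; q grows as it is lowered towards the robot, to 1.3. The arm points from the hinge along (-cos(1.31 - q), 0, sin(1.31 - q)) in press axes. Stiff: stays where it is left, moves with about 5 N at the grip.
- lever_grip (a point): Middle of the lever's free black grip: a bar 20 mm thick that sticks out from the arm's end along press +y, from y = 130 to 198 mm; this point is at y = 170 mm, 130 mm from the hinge axis. Its axes turn with the lever (as the press's at angle 0).
- pointer (a joint): Angle of the brass pointer, rad, same hinge axis, zero and sense as the lever: the lever lines up with it when both read the same. Clamped stiffly; to be left alone.
- pointer_tip (a point): Tip of the brass pointer, 164 mm from the hinge axis at press y = 113 mm (thin needle with a diamond near its end). Its axes turn with the pointer (as the press's at angle 0).
- block: The narrow printing block, loose: wooden slab 100 (x) by 60 (y) by 20 mm with a dark rubber underside; origin at the centre of its underside; +x is its front end. Near the tail end (-x) stands an upright wooden handle batten, 30 (x) by 14 (y) by 34 mm, centred at x = -33 mm, from z = 20 to 54 mm. When home, the handle is half under the head.
- block_grip (a point): Place to grip the narrow block's handle, between its two broad faces: block x = -33, y = 0, z = 40 mm; axes as the block.
- block_front (a point): Middle of the lower front edge of the narrow block: block x = 50, y = 0, z = 0; axes as the block.
- wide_block: Bystander: a like printing block, but 92 mm wide (y), too wide for the guides; otherwise the same sizes, origin and axes.
- brush_jar: Bystander: metal jar 72 mm across and 90 mm high with brushes standing in it up to 158 mm; origin at the centre of its underside.
- paint_pot: Bystander: lidded blue paint pot 62 mm across and 72 mm high, beside the bed on the lever's side; origin at the centre of its underside.
There are look-alikes about, which are no part of the job. Leave any green or pink look-alike of the block alone.

How it is judged:
By the outcome, as a careful person would: the job done as asked, in the order asked, and still so for the second after the job is handed in, with the robot touching nothing.
It also fails if it takes over 69 s, if anything falls off the work surface, if the arm or the gripper's body presses on something with over 40 N, if the wrist force passes 120 N, or if a joint passes its speed limit or range.

## Working session

There is one attempt and no reset: what is moved stays moved. The work goes in short steps, Python scripts to look and compute and a tool call to move; the robot and the scene stay as the last step left them, time stands still between calls to the robot, and variables do not carry over. Pictures are saved under pics/ and viewed, at most 10 in all, crops included, and the job is handed in when it is done.

Besides the shell and the picture viewer there is one more tool, called after ">>>" as name([rows], argument=value, ...), one row to a line, values as JSON. jog_arm: Moves the arm, as the interface text tells. Its arguments: {"type":"object","properties":{"motion":{"type":"array"},"squeeze":{"type":"number"}},"required":["motion"]}

```bash
mkdir -p pics; ls; python3 - <<'E'
from workcell import *
import cv2
for n in ("scene","side"):
    cv2.imwrite(f"pics/{n}0.png",snapshot(n)); p=camera_params(n); print(n,p["mtx"].tolist(),p["world_to_cam"].round(4).tolist() if hasattr(p["world_to_cam"],'round') else p["world_to_cam"])
print(camera_params("wrist")); s=get_state(); print(s)
E
```

```text
pics
scene [[388.65512150912525, 0.0, 320.34674228476865], [0.0, 388.65512150912525, 195.36442572668074], [0.0, 0.0, 1.0]] [[0.6448, 0.7641, 0.0198, -0.2627], [0.4466, -0.3556, -0.821, -0.1297], [-0.6203, 0.5382, -0.5706, 1.5375], [0.0, 0.0, 0.0, 1.0]]
side [[506.1562051654895, 0.0, 322.65454137433034], [0.0, 506.1562051654895, 207.60895123670656], [0.0, 0.0, 1.0]] [[-0.787, -0.617, -0.0038, 0.3679], [-0.3706, 0.4775, -0.7967, 0.4419], [0.4933, -0.6256, -0.6044, 1.1715], [0.0, 0.0, 0.0, 1.0]]
{'mtx': array([[358.88937174,   0.        , 315.3518348 ],
       [  0.        , 358.88937174, 196.09958103],
       [  0.        ,   0.        ,   1.        ]]), 'T_tool_cam': array([[-1.25785595e-04, -9.56403579e-01, -2.92048246e-01,
         8.15001333e-02],
       [ 9.99999992e-01, -1.21560501e-04, -3.26134315e-05,
         3.41293635e-04],
       [-4.30992851e-06, -2.92048248e-01,  9.56403587e-01,
        -1.61575213e-01],
       [ 0.00000000e+00,  0.00000000e+00,  0.00000000e+00,
         1.00000000e+00]])}
{'time': 0.1, 'joints': array([-0.10808351,  0.47769716,  0.02235129,  1.55629879, -0.01149571,
        1.10930896, -0.08307626]), 'qd': array([ 0.00043404, -0.00062172,  0.00064185, -0.0016855 ,  0.00064909,
        0.00033349,  0.00111978]), 'effort': array([ 4.71647683e-03, -5.84088278e+01,  1.53989889e+00, -2.73312145e+01,
       -5.42987685e-02,  1.30690381e-02,  5.50689708e-05]), 'ee_pos': array([ 6.74478508e-01, -2.73372348e-05,  2.21815433e-01]), 'orientation': array([-2.22068766e+00, -2.22073670e+00,  1.88846733e-03]), 'force': array([-1.0893085 ,  0.00169664,  1.11589147]), 'wrist_torque': array([-0.01746034,  0.03366946,  0.01110303]), 'finger_force': 0.0, 'width': 0.08794763653249368}
```

View pics/scene0.png

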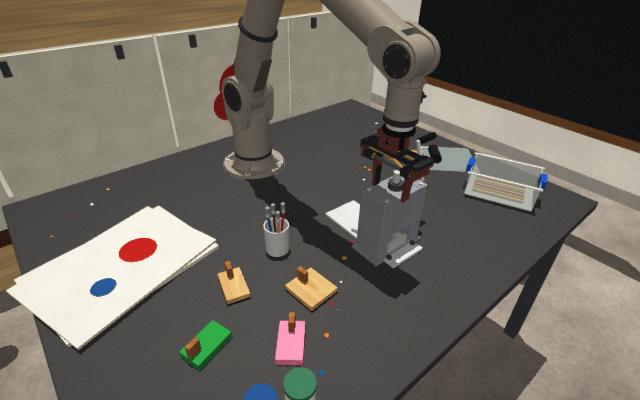

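View pics/side0.png

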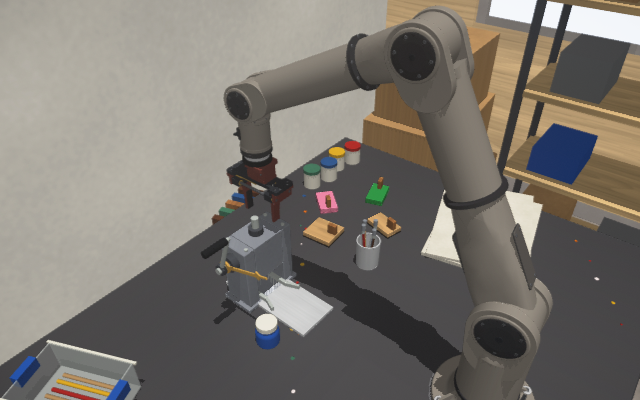

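The wooden candidates are the small block (scene 233,285; side 384,224) and the larger one (scene 310,288; side 323,231). The look-alikes are green (205,345) and pink (290,342). The narrow one should be the scene (233,285) block. The press is at side (260,265), with its bed at (295,305). I'll check this in close crops.

```bash
cat > h.py <<'E'
import numpy as np, cv2
from scipy.spatial.transform import Rotation as R
from workcell import *
def cam(n,s=None):
    p=camera_params(n); K=np.array(p["mtx"])
    if n=="wrist":
        T=np.eye(4);T[:3,:3]=R.from_rotvec(s["orientation"]).as_matrix();T[:3,3]=s["ee_pos"]
        return K,np.linalg.inv(T@p["T_tool_cam"])
    return K,np.array(p["world_to_cam"])
def ray(C,uv):
    K,W=C; d=W[:3,:3].T@np.linalg.solve(K,[*uv,1]); return -W[:3,:3].T@W[:3,3],d/np.linalg.norm(d)
def onz(C,uv,z):
    o,d=ray(C,uv); return o+d*(z-o[2])/d[2]
def tri(C1,a,C2,b):
    o,d=ray(C1,a);p,e=ray(C2,b); t=np.linalg.lstsq(np.c_[d,-e],p-o,rcond=None)[0]
    x,y=o+d*t[0],p+e*t[1]; return (x+y)/2,np.linalg.norm(x-y)
def proj(C,P):
    K,W=C;q=K@(W[:3,:3]@np.asarray(P)+W[:3,3]);return q[:2]/q[2]
def wood(im):
    h=cv2.cvtColor(im,cv2.COLOR_BGR2HSV); return cv2.inRange(h,(8,70,110),(24,220,255))
E
python3 - <<'E'
from h import *
a=cv2.imread("pics/side0.png");b=cv2.imread("pics/scene0.png")
A=cv2.resize(a[205:355,195:345],(600,600),interpolation=cv2.INTER_CUBIC)
B=cv2.resize(b[245:345,205:345],None,fx=5,fy=5,interpolation=cv2.INTER_CUBIC)
cv2.imwrite("pics/pressc.png",A);cv2.imwrite("pics/blockc.png",B)
for n,im,roi in(("scene",b,(205,250,345,315)),("side",a,(295,205,410,250))):
    C=cam(n);m=wood(im);k=np.zeros_like(m);x0,y0,x1,y1=roi;k[y0:y1,x0:x1]=m[y0:y1,x0:x1]
    for c in cv2.findContours(k,0,2)[0]:
        if cv2.contourArea(c)<60:continue
        P=np.array([onz(C,p[0],.02)[:2] for p in c],np.float32)
        r=cv2.minAreaRect(P);print(n,c.mean((0,1)),r,cv2.boxPoints(r).round(3).tolist())
E
```

```text
scene [309.2875 283.45  ] ((0.6455787420272827, -0.243303582072258), (0.12979139387607574, 0.09886766970157623), 4.878044605255127) [[0.5770000219345093, -0.20000000298023224], [0.5849999785423279, -0.2980000078678131], [0.7139999866485596, -0.28700000047683716], [0.7059999704360962, -0.1889999955892563]]
scene [232.13829787 280.65957447] ((0.5077363848686218, -0.3851577639579773), (0.060944367200136185, 0.14319775998592377), 75.19178009033203) [[0.4309999942779541, -0.3959999978542328], [0.5690000057220459, -0.43299999833106995], [0.5849999785423279, -0.37400001287460327], [0.44600000977516174, -0.3370000123977661]]
side [322.27777778 231.01851852] ((0.6501667499542236, -0.23493550717830658), (0.10581596195697784, 0.10416608303785324), 4.353865146636963) [[0.5929999947547913, -0.18700000643730164], [0.6010000109672546, -0.29100000858306885], [0.7070000171661377, -0.28299999237060547], [0.6990000009536743, -0.17900000512599945]]
side [385.06410256 223.28205128] ((0.5128819942474365, -0.38623350858688354), (0.07830820232629776, 0.10849122703075409), 75.23478698730469) [[0.44999998807907104, -0.4099999964237213], [0.5550000071525574, -0.43799999356269836], [0.574999988079071, -0.3619999885559082], [0.4699999988079071, -0.33500000834465027]]
```

View pics/pressc.png

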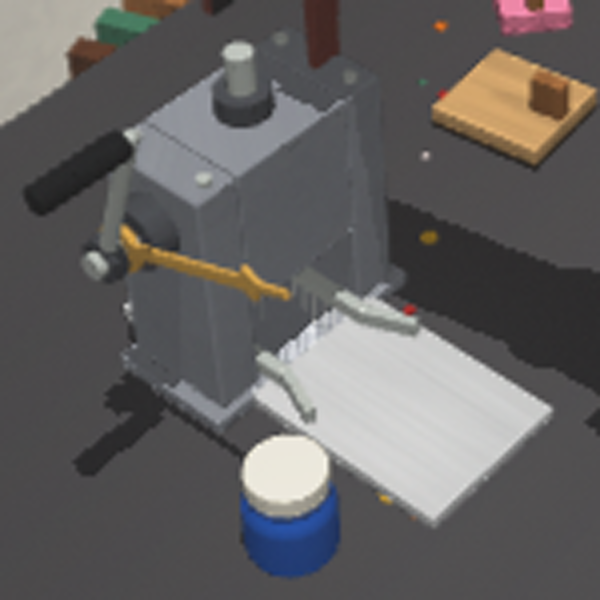

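View pics/blockc.png

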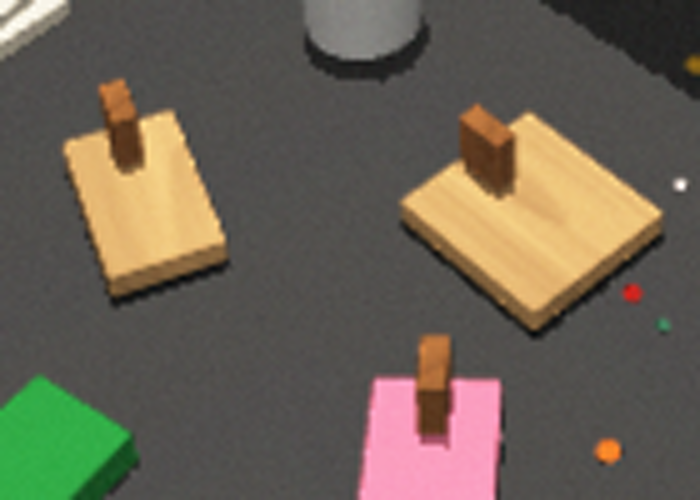

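Crop check: the left wooden block is clearly narrow, 100x60. Its tail carries the handle (crop 120,125) and its front edge is at crop (115,283)-(225,245). The right one is nearly square, so it is the wide block. In the press crop the bed's near corners are at (551,410) and (433,518), the pointer tip is at (290,296), and the lever is up.

```bash
python3 - <<'E'
from h import *
S=cam("scene");D=cam("side")
u=lambda x,y:((x+.5)/5+204.5,(y+.5)/5+244.5)
c={k:onz(S,u(*p),.02)[:2] for k,p in dict(tl=(65,148),tr=(172,113),fl=(115,281),fr=(226,244)).items()}
print({k:v.round(4) for k,v in c.items()})
t=(c['tl']+c['tr'])/2;f=(c['fl']+c['fr'])/2;print("block c",(t+f)/2,"yaw",np.arctan2(*(f-t)[::-1]),"len",np.linalg.norm(f-t),np.linalg.norm(c['tl']-c['tr']))
w=lambda x,y:((x+.5)/4+194.5,(y+.5)/4+204.5)
n1=onz(D,w(551,409),.012)[:2];n2=onz(D,w(433,517),.012)[:2];e=onz(D,w(258,396),.012)[:2]
print("bed",n1,n2,e,np.linalg.norm(n1-n2),"yaw x",np.arctan2(*(e-n2)[::-1]),"yaw y", np.arctan2(*(n2-n1)[::-1]))
for nm,p in dict(screwtop=(240,50),).items(): print(nm,onz(D,w(*p),.25))
# head top corners at z=.202 in side: left-front corner, back-right, near etc
for nm,p in dict(frontlever=(197,210),frontfar=(382,75),backlever=(132,135)).items(): print(nm,onz(D,w(*p),.202))
E
```

```text
{'tl': array([ 0.468 , -0.4039]), 'tr': array([ 0.481 , -0.3476]), 'fl': array([ 0.5624, -0.4271]), 'fr': array([ 0.5765, -0.3731])}
block c [ 0.52196471 -0.3879364 ] yaw -0.2507320736662965 len 0.09806791170136334 0.057806180714230805
bed [ 0.43479687 -0.00135344] [0.43945049 0.11843179] [0.60059521 0.11287017] 0.11987558726865759 yaw x -0.034499492289426226 yaw y 1.531966116608952
screwtop [0.65173079 0.04907945 0.25      ]
frontlever [0.60596361 0.14013711 0.202     ]
frontfar [ 0.60277498 -0.03148448  0.202     ]
backlever [0.69055557 0.11527259 0.202     ]
```

```bash
cat >> h.py <<'E'
def delta(s,pos,Rt):
    R0=R.from_rotvec(s["orientation"]); d=R0.inv().apply(np.asarray(pos)-s["ee_pos"]); return d.round(4),(R0.inv()*Rt).as_rotvec().round(4)
def down(yaw,tilt=0): # tool x toward -(yaw dir), y left of it, z down; tilt: tool z leans along yaw dir
    c,s=np.cos(yaw),np.sin(yaw); M=np.array([[-c,-s,0],[-s,c,0],[0,0,-1]]).T
    return R.from_rotvec(-tilt*np.array([-s,c,0]))*R.from_matrix(M)
E
python3 - <<'E'
from h import *
S=cam("scene");D=cam("side");s=get_state()
print(down(0,.2).as_matrix()[:,2])
print("jar rim lo",onz(S,(277,255),0),"jar side base",onz(D,(368,268),0),"pot",onz(D,(267.5,346),0), onz(D,(266,321),.072))
yaw=-.037;o=np.array([.607,.0522,0]);ex=np.array([np.cos(yaw),np.sin(yaw),0]);ey=np.array([-ex[1],ex[0],0])
h=o+.045*ex+.126*ey+[0,0,.16]
w=lambda x,y:((x+.5)/4+194.5,(y+.5)/4+204.5)
def ang(p,y):
    q,d=ray(D,w(*p));n=ey;P0=o+y*ey;P=q+d*((P0-q)@n)/(d@n);r=P-h;return r@ex,r[2],1.31-np.arctan2(r[2],-r@ex)
print("tip",ang((290,296),.113),"hub",ang((125,240),.113),"levertop",ang((132,130),.126),"hinge",w(0,0),proj(D,h),"crop",(proj(D,h)-[194.5,204.5])*4)
c=np.array([.522,-.388,0]);b=-.251;g=c-.033*np.array([np.cos(b),np.sin(b),0]);print(g)
print(delta(s,g+[0,0,.2],down(b)))
E
```

```text
[ 0.19866933  0.         -0.98006658]
jar rim lo [ 0.48838917 -0.23039676  0.        ] jar side base [ 0.44961271 -0.19748733  0.        ] pot [0.49240799 0.19629759 0.        ] [0.50558192 0.18035385 0.072     ]
tip (np.float64(-0.15798242119719125), np.float64(0.056460804038482665), np.float64(0.9667598855519263)) hub (np.float64(-0.004454694123898095), np.float64(0.007275291260363664), np.float64(0.2886215633098095)) levertop (np.float64(-0.047817975882883154), np.float64(0.13161733113645172), np.float64(0.08768695755448785)) hinge (194.625, 204.625) [221.16208854 268.64289256] crop [106.64835417 256.57157025]
[ 0.49003407 -0.3798037   0.        ]
(array([-0.3798, -0.1844,  0.0222]), array([-1.4000e-03, -9.0000e-04, -1.3198e+00]))
```

>>> jog_arm([
  [[-0.05,-0.02,-0.02],[0,0,-0.14],1],
  [[-0.38,-0.184,-0.02],[0,0,-1.32],0.6],
  [[-0.38,-0.184,-0.02],[0,0,-1.32],0.6],
  [[-0.38,-0.184,-0.02],[0,0,-1.32],0.6],
  [[-0.38,-0.184,-0.02],[0,0,-1.32],0.6],
  [[-0.38,-0.184,-0.02],[0,0,-1.32],0.6],
  [[-0.38,-0.184,-0.02],[0,0,-1.32],0.6],
  [[-0.38,-0.184,-0.02],[0,0,-1.32],0.6],
  [[-0.38,-0.184,-0.02],[0,0,-1.32],0.6],
  [[-0.38,-0.184,-0.02],[0,0,-1.32],0.6],
  [[-0.38,-0.184,-0.02],[0,0,-1.32],0.6],
  [[-0.38,-0.184,-0.02],[0,0,-1.32],0.6],
])

```text
time: 1.3
ee_pos: [0.4919, -0.3783, 0.2424]
orientation: [-0.392, -3.117, -0.002]
force: [-0.6, 0.0, -0.6]
width: 0.0528
finger_force: 0.0
```

```bash
python3 - <<'E'
from h import *
s=get_state();im=snapshot("wrist");cv2.imwrite("pics/w1.png",im);C=cam("wrist",s);print(s["ee_pos"],s["time"],s["joints"].round(2))
h=cv2.cvtColor(im,cv2.COLOR_BGR2HSV);m=wood(im)
for c in cv2.findContours(m,0,2)[0]:
    if cv2.contourArea(c)<500:continue
    P=np.array([onz(C,p[0],.02)[:2] for p in c],np.float32);r=cv2.minAreaRect(P);print(c.mean((0,1)),r)
E
```

```text
[ 0.49190039 -0.37829677  0.24237696] 1.3 [ 0.63  0.37 -0.1   1.66  0.04  1.11  1.84]
[457.19863014 239.5890411 ] ((0.6487668752670288, -0.2385484278202057), (0.10509288311004639, 0.09189943969249725), 4.647340774536133)
[309.23529412 183.70588235] ((0.5165128111839294, -0.3855208158493042), (0.058720484375953674, 0.09921184927225113), 75.02140045166016)
```

View pics/w1.png

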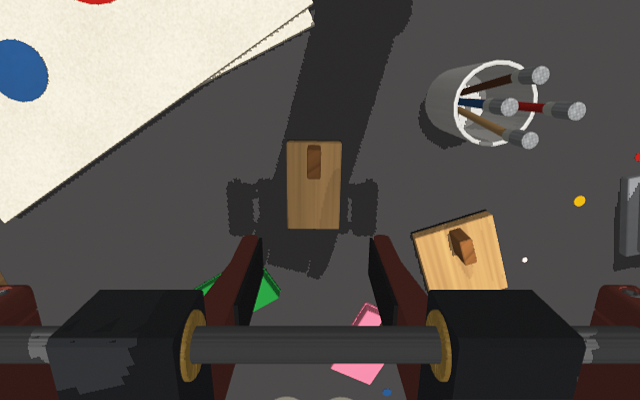

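The wrist view shows the narrow block at (314,185), with its handle at (314,162) near the tail on the robot side. It measures 99x59 mm, which matches the narrow block. The wide block is at (462,252) and the jar at (495,100), both well clear.

```bash
python3 - <<'E'
from h import *
s=get_state();b=-.2615;c=np.array([.5165,-.3855,0]);g=c-.033*np.array([np.cos(b),np.sin(b),0]);C=cam("wrist",s)
print(g,proj(C,g+[0,0,.054]));print(delta(s,g+[0,0,.026],down(b)))
E
```

```text
[ 0.48462189 -0.37696852  0.        ] [313.29485804 163.30784296]
(array([ 0.0075, -0.001 ,  0.2165]), array([ 0.0009, -0.0001,  0.0124]))
```

>>> jog_arm([
  [[0.0075,-0.001,0.05],[0,0,0.012],0.6],
  [[0.0075,-0.001,0.1],[0,0,0.012],0.6],
  [[0.0075,-0.001,0.15],[0,0,0.012],0.6],
  [[0.0075,-0.001,0.19],[0,0,0.012],0.6],
  [[0.0075,-0.001,0.205],[0,0,0.012],0.6],
  [[0.0075,-0.001,0.2165],[0,0,0.012],0.6],
  [[0.0075,-0.001,0.2165],[0,0,0.012],0.6],
  [[0.0075,-0.001,0.2165],[0,0,0.012],0.1],
  [[0.0075,-0.001,0.2165],[0,0,0.012],0.1],
  [[0.0075,-0.001,0.2165],[0,0,0.012],0],
  [[0.0075,-0.001,0.2165],[0,0,0.012],0],
  [[0.0075,-0.001,0.2165],[0,0,0.012],0],
], squeeze=30)

```text
time: 2.55
ee_pos: [0.4837, -0.3793, 0.0267]
orientation: [0.412, 3.114, -0.0]
force: [1.1, 1.1, 1.4]
width: 0.0161
finger_force: 1.3
```

>>> jog_arm([
  [[0,0,-0.01],[0,0,0],0],
  [[0,0,-0.05],[0,0,0],0],
  [[0,0,-0.1],[0,0,0],0],
  [[0,0,-0.15],[0,0,0],0],
  [[0,0,-0.2],[0,0,0],0],
  [[0,0,-0.22],[0,0,0],0],
  [[0,0,-0.22],[0,0,0],0],
])

```text
time: 3.25
ee_pos: [0.485, -0.3802, 0.2506]
orientation: [0.411, 3.108, -0.005]
force: [0.2, -0.6, -2.6]
width: 0.0138
finger_force: 30.0
```

```bash
python3 - <<'E'
from h import *
s=get_state();y=-.037
print(delta(s,[.460,.056,.25],down(y)))
E
```

```text
(array([ 0.1376,  0.4147, -0.0014]), array([-0.0032,  0.0066, -0.2261]))
```

>>> jog_arm([
  [[0.015,0.045,0],[-0.003,0.006,-0.02],0],
  [[0.03,0.09,0],[-0.003,0.006,-0.05],0],
  [[0.045,0.135,0],[-0.003,0.006,-0.07],0],
  [[0.06,0.18,0],[-0.003,0.006,-0.1],0],
  [[0.075,0.225,0],[-0.003,0.006,-0.12],0],
  [[0.09,0.27,0],[-0.003,0.006,-0.15],0],
  [[0.105,0.315,0],[-0.003,0.006,-0.17],0],
  [[0.12,0.36,0],[-0.003,0.006,-0.2],0],
  [[0.137,0.4,0],[-0.003,0.006,-0.226],0],
  [[0.1376,0.4147,0],[-0.003,0.006,-0.226],0],
  [[0.1376,0.4147,0],[-0.003,0.006,-0.226],0],
])

```text
time: 4.35
ee_pos: [0.4571, 0.0596, 0.2447]
orientation: [-0.05, -3.133, -0.007]
force: [0.2, -1.1, -1.9]
width: 0.0138
finger_force: 30.0
```

```bash
python3 - <<'E'
from h import *
s=get_state();cv2.imwrite("pics/w2.png",snapshot("wrist"));cv2.imwrite("pics/s2.png",snapshot("side"));np.save("w2.npy",np.r_[s["ee_pos"],s["orientation"]]);print(s["ee_pos"])
E
```

```text
[0.45707034 0.0596043  0.24466463]
```

View pics/w2.png

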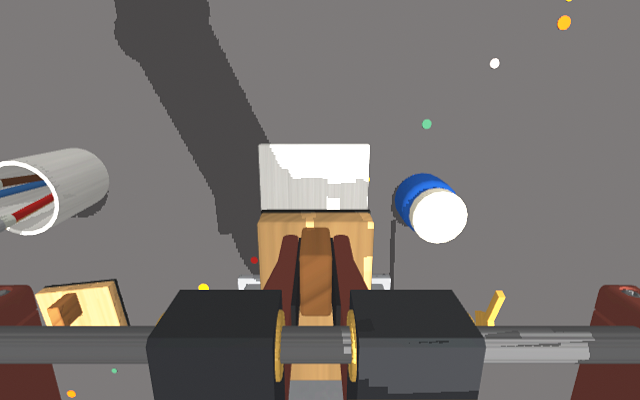

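The wrist view shows the bed's near edge at row 144 with corners (260,144) and (368,144), and its sides running down to row 210. The held block hangs over the bed with its tail edge at row 211, columns 258-373. The pot is at (437,210) and the pointer tip at (500,293).

```bash
python3 - <<'E'
from h import *
im=cv2.imread("pics/w2.png");v=np.load("w2.npy");s=dict(ee_pos=v[:3],orientation=v[3:]);C=cam("wrist",s)
g=im.astype(int).min(2)
L=[];Rr=[];T=[]
for r in range(150,206,4):
    row=g[r];x=np.where((row[250:380]>150))[0]+250; a,b=x.min(),x.max()
    L.append(onz(C,(a-.5,r),.012));Rr.append(onz(C,(b+.5,r),.012))
for c in range(268,362,6):
    y=np.where(g[130:200,c]>150)[0]
    if len(y):T.append(onz(C,(c,y.min()+130-.5),.012))
L,Rr,T=map(np.array,(L,Rr,T))
for n,A in(("L",L),("R",Rr),("T",T)):
    vx,vy,x0,y0=cv2.fitLine(A[:,:2].astype(np.float32),cv2.DIST_HUBER,0,.001,.001).ravel();print(n,np.arctan(vy/vx) if n!="T" else -np.arctan(vx/vy),x0,y0)
print(L[[0,-1]],Rr[[0,-1]])
yaw=-.037
print("width",(Rr.mean(0)-L.mean(0))[:2])
# block held: tail top edge corners
z=s["ee_pos"][2]-.006;  # block top plane = TCP z -.006
print("tail",onz(C,(258,211),z),onz(C,(373,211),z),"tipray",ray(C,(501,293)))
E
```

```text
L -0.033230416 0.47172248 -0.001983767
R -0.034429684 0.47385213 0.121128626
T -0.032308653 0.43473813 0.05379654
[[ 0.44015845 -0.00070172  0.012     ]
 [ 0.50032156 -0.00301551  0.012     ]] [[0.44413046 0.12194035 0.012     ]
 [0.50438506 0.12029811 0.012     ]]
width [0.00401958 0.12305072]
tail [0.43499718 0.03308429 0.23866463] [0.43687761 0.08997172 0.23866463] tipray (array([0.37847136, 0.06264036, 0.40689847]), array([ 0.48273892,  0.43448542, -0.76038513]))
```

```bash
python3 - <<'E'
from h import *
s=get_state();print(s["ee_pos"],s["qd"].round(3),s["time"])
print(delta(s,[.458,.0590,.040],down(-.0335)))
E
```

```text
[0.45742539 0.05614522 0.24479703] [ 0.019 -0.006  0.021 -0.005  0.001  0.003 -0.001] 4.45
(array([-0.0022,  0.0023,  0.2048]), array([ 0.0028, -0.0083, -0.0035]))
```

>>> jog_arm([
  [[-0.002,0.0025,0.05],[0.003,-0.008,-0.003],0],
  [[-0.002,0.0025,0.1],[0.003,-0.008,-0.003],0],
  [[-0.002,0.0025,0.15],[0.003,-0.008,-0.003],0],
  [[-0.002,0.0025,0.185],[0.003,-0.008,-0.003],0],
  [[-0.002,0.0025,0.19],[0.003,-0.008,-0.003],0],
  [[-0.002,0.0025,0.19],[0.003,-0.008,-0.003],0],
  [[-0.002,0.0025,0.19],[0.003,-0.008,-0.003],0],
])

```text
time: 5.15
ee_pos: [0.4608, 0.0598, 0.0576]
orientation: [0.055, 3.136, 0.001]
force: [0.4, 0.7, -0.4]
width: 0.0138
finger_force: 30.0
```

```bash
python3 - <<'E'
from h import *
s=get_state();im=snapshot("wrist");cv2.imwrite("pics/w3.png",im);C=cam("wrist",s);np.save("w3.npy",np.r_[s["ee_pos"],s["orientation"]])
print(s["ee_pos"],s["force"]);print(delta(s,[.458,.0589,.0395],down(-.0335)))
im=cv2.imread("pics/w3.png");cv2.imwrite("pics/w3c.png",cv2.resize(im[120:320,200:440],None,fx=3,fy=3))
E
```

```text
[0.46076009 0.05983565 0.05762465] [ 0.38343494  0.70458336 -0.39119781]
(array([ 0.0028, -0.001 ,  0.0181]), array([ 0.0009,  0.0047, -0.0016]))
```

View pics/w3c.png

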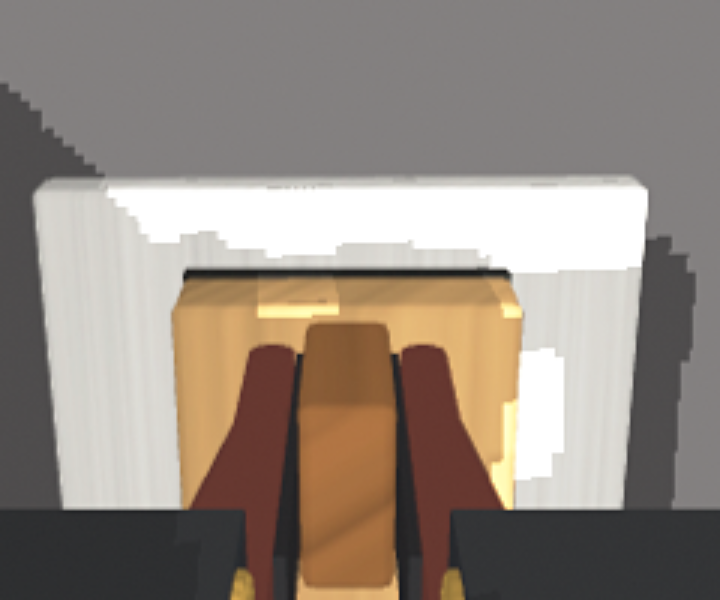

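The block's tail edge (crop 183-510, row 272) is centred over the bed (42-641) to within about 1 mm and parallel to it. Next I lower it the last 18 mm.

>>> jog_arm([
  [[0.001,-0.001,0.012],[0.001,0.004,-0.001],0],
  [[0.001,-0.001,0.016],[0.001,0.004,-0.001],0],
  [[0.001,-0.001,0.018],[0.001,0.004,-0.001],0],
  [[0.001,-0.001,0.018],[0.001,0.004,-0.001],0],
  [[0.001,-0.001,0.018],[0.001,0.004,-0.001],0],
])

```text
time: 5.7
ee_pos: [0.4585, 0.059, 0.0393]
orientation: [-0.051, -3.14, 0.002]
force: [-4.7, -2.6, 15.5]
width: 0.0139
finger_force: 30.0
```

>>> jog_arm([
  [[0,0,-0.0008],[0,0,0],0],
  [[-0.008,0,-0.0008],[0,0,0],0],
  [[-0.018,0,-0.0008],[0,0,0],0],
  [[-0.028,0,-0.0008],[0,0,0],0],
  [[-0.036,0,-0.0008],[0,0,0],0],
  [[-0.044,0,-0.0008],[0,0,0],0],
  [[-0.05,0,-0.0008],[0,0,0],0],
  [[-0.05,0,-0.0008],[0,0,0],0],
])

```text
time: 6.5
ee_pos: [0.5094, 0.058, 0.0393]
orientation: [-0.052, -3.14, -0.0]
force: [-0.2, -0.3, 4.2]
width: 0.0142
finger_force: 30.0
```

>>> jog_arm([
  [[-0.008,0,0],[0,0,0],0],
  [[-0.016,-0.0003,0],[0,0,0],0],
  [[-0.024,-0.0005,0],[0,0,0],0],
  [[-0.032,-0.0005,0],[0,0,0],0],
  [[-0.04,-0.0005,0],[0,0,0],0],
  [[-0.046,-0.0005,0],[0,0,0],0],
  [[-0.046,-0.0005,0],[0,0,0],0],
])

```text
time: 7.2
ee_pos: [0.5551, 0.056, 0.0393]
orientation: [-0.051, -3.14, 0.0]
force: [-2.0, 0.4, 4.9]
width: 0.0137
finger_force: 30.0
```

>>> jog_arm([
  [[0,0,0],[0,0,0],0.35],
  [[0,0,0],[0,0,0],0.35],
  [[0,0,-0.02],[0,0,0],0.35],
  [[0,0,-0.05],[0,0,0],0.35],
  [[0.0,0,-0.07],[0,0,0],0.35],
  [[0.025,0,-0.07],[0,-0.08,0],0.25],
  [[0.048,0,-0.07],[0,-0.15,0],0.25],
  [[0.048,0,-0.07],[0,-0.15,0],0.25],
  [[0.048,0,-0.07],[0,-0.15,0],0.25],
])

```text
time: 8.1
ee_pos: [0.5058, 0.0572, 0.109]
orientation: [0.048, 2.993, -0.005]
force: [0.6, -0.1, -0.2]
width: 0.0223
finger_force: 0.0
```

```bash
python3 - <<'E'
from h import *
s=get_state();im=snapshot("wrist");cv2.imwrite("pics/w4.png",im);C=cam("wrist",s)
print(s["ee_pos"],s["joints"].round(2),R.from_rotvec(s["orientation"]).as_matrix()[:,2])
m=wood(im);m[290:]=0
for c in cv2.findContours(m,0,2)[0]:
    if cv2.contourArea(c)<500:continue
    P=np.array([onz(C,p[0],.032)[:2] for p in c],np.float32);r=cv2.minAreaRect(P);print(r,P.min(0),c.min((0,1)),c.max((0,1)))
print(delta(s,[.510,.0575,.026],down(-.0335,.15)))
cv2.imwrite("pics/w4c.png",cv2.resize(im[150:400,180:460],None,fx=2.4,fy=2.4))
E
```

```text
[0.50584081 0.05715247 0.10901184] [ 0.05  0.32 -0.37  2.14  0.29  0.58  1.01] [ 0.14758025 -0.005581   -0.98903434]
((0.5621535778045654, 0.056885264813899994), (0.05851208418607712, 0.05835593119263649), 88.19377899169922) [0.53228426 0.02832462] [276 225] [356 289]
(array([0.0082, 0.0006, 0.0827]), array([-0.0006, -0.0018,  0.0015]))
```

View pics/w4c.png

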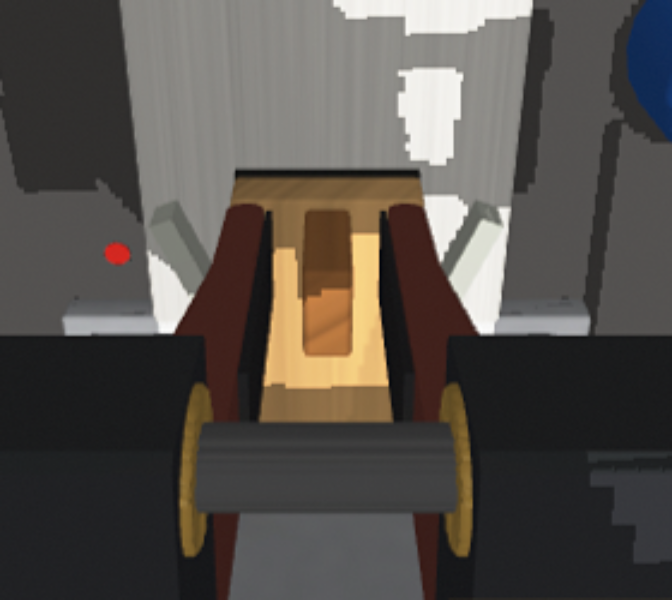

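The block sits square between the flared guides. Its tail edge is at crop row 175 (world x 0.532), and the fingers are behind it. Next I lower them behind the tail and push.

>>> jog_arm([
  [[0.008,0.0006,0.04],[0,-0.002,0.0015],0.25],
  [[0.008,0.0006,0.07],[0,-0.002,0.0015],0.25],
  [[0.008,0.0006,0.082],[0,-0.002,0.0015],0.25],
  [[0.008,0.0006,0.082],[0,-0.002,0.0015],0.25],
  [[0.008,0.0006,0.082],[0,-0.002,0.0015],0.25],
])

```text
time: 8.65
ee_pos: [0.5118, 0.058, 0.0272]
orientation: [0.052, 2.99, -0.004]
force: [0.1, -0.6, -0.2]
width: 0.0219
finger_force: 0.0
```

>>> jog_arm([
  [[-0.01,0,0.0015],[0,0,0],0.25],
  [[-0.018,0,0.0027],[0,0,0],0.25],
  [[-0.025,0,0.0038],[0,0,0],0.25],
  [[-0.032,0,0.0048],[0,0,0],0.25],
  [[-0.039,0,0.0059],[0,0,0],0.25],
  [[-0.045,0,0.0068],[0,0,0],0.25],
  [[-0.048,0,0.0073],[0,0,0],0.25],
  [[-0.048,0,0.0073],[0,0,0],0.25],
])

```text
time: 9.45
ee_pos: [0.5599, 0.0561, 0.0266]
orientation: [0.052, 2.99, -0.004]
force: [0.3, 0.5, 0.1]
width: 0.0218
finger_force: 0.0
```

>>> jog_arm([
  [[-0.002,0,0.0003],[0,0,0],0.25],
  [[-0.004,0,0.0006],[0,0,0],0.25],
  [[-0.006,0,0.0009],[0,0,0],0.25],
  [[-0.008,0,0.0012],[0,0,0],0.25],
])

```text
time: 9.85
ee_pos: [0.5674, 0.0558, 0.0265]
orientation: [0.051, 2.991, -0.004]
force: [-0.4, -0.8, 0.7]
width: 0.022
finger_force: 0.4
```

>>> jog_arm([
  [[-0.0015,0,0.0002],[0,0,0],0.25],
  [[-0.003,0,0.0004],[0,0,0],0.25],
  [[-0.004,0,0.0006],[0,0,0],0.25],
])

```text
time: 10.15
ee_pos: [0.5707, 0.0555, 0.0264]
orientation: [0.051, 2.992, -0.005]
force: [-5.8, 0.5, 3.9]
width: 0.022
finger_force: 2.8
```

>>> jog_arm([
  [[-0.001,0,0.0001],[0,0,0],0.25],
  [[-0.0015,0,0.0002],[0,0,0],0.25],
  [[-0.0015,0,0.0002],[0,0,0],0.25],
])

```text
time: 10.45
ee_pos: [0.5707, 0.0555, 0.0261]
orientation: [0.051, 2.994, -0.006]
force: [-7.3, 0.6, 5.3]
width: 0.0216
finger_force: 3.7
```

```bash
python3 - <<'E'
from h import *
s=get_state();im=snapshot("wrist");cv2.imwrite("pics/w5.png",im);C=cam("wrist",s)
m=wood(im);m[290:]=0
for c in cv2.findContours(m,0,2)[0]:
    if cv2.contourArea(c)<100:continue
    P=np.array([onz(C,p[0],.032)[:2] for p in c],np.float32);print(cv2.contourArea(c),P.min(0),P.max(0))
E
```

```text
902.0 [0.57143724 0.04494317] [0.5871426  0.06745946]
```

>>> jog_arm([
  [[-0.002,0,0],[0,0,0],0.25],
  [[-0.003,0,0],[0,0,0],0.25],
  [[-0.003,0,0],[0,0,0],0.25],
])

```text
time: 10.8
ee_pos: [0.5709, 0.0554, 0.0259]
orientation: [0.05, 2.999, -0.007]
force: [-14.5, 1.2, 10.0]
width: 0.0219
finger_force: 7.4
```

>>> jog_arm([
  [[0.015,0,-0.002],[0,0,0],0.25],
  [[0.045,0,-0.007],[0,0,0],0.25],
  [[0.075,0,-0.03],[0,0.08,0],0.25],
  [[0.085,0,-0.07],[0,0.15,0],0.25],
  [[0.085,0,-0.1],[0,0.15,0],0.25],
  [[0.085,0,-0.1],[0,0.15,0],0.25],
])

```text
time: 11.4
ee_pos: [0.4798, 0.0595, 0.1169]
orientation: [0.054, 3.133, 0.002]
force: [-0.1, 0.4, -0.2]
width: 0.0217
finger_force: 0.0
```

```bash
python3 - <<'E'
from h import *
s=get_state();im=snapshot("wrist");cv2.imwrite("pics/w6.png",im);C=cam("wrist",s);print(s["ee_pos"],s["time"])
m=wood(im);m[290:]=0
for c in cv2.findContours(m,0,2)[0]:
    if cv2.contourArea(c)<100:continue
    P=np.array([onz(C,p[0],.032)[:2] for p in c],np.float32);print(cv2.contourArea(c),P.min(0),P.max(0))
A=im[150:300,220:420];A=cv2.resize(A,(480,360))
b=cv2.resize(snapshot("side")[205:355,195:345],(600,600),interpolation=cv2.INTER_CUBIC)
cv2.imwrite("pics/side6.png",b)
o=np.zeros((600,800,3),np.uint8);o[:420,:420]=cv2.resize(b,(420,420));o[:285,420:]=cv2.resize(A,(380,285));cv2.imwrite("pics/c6.png",o)
E
```

```text
[0.47979509 0.05950012 0.11693284] 11.4
```

View pics/c6.png

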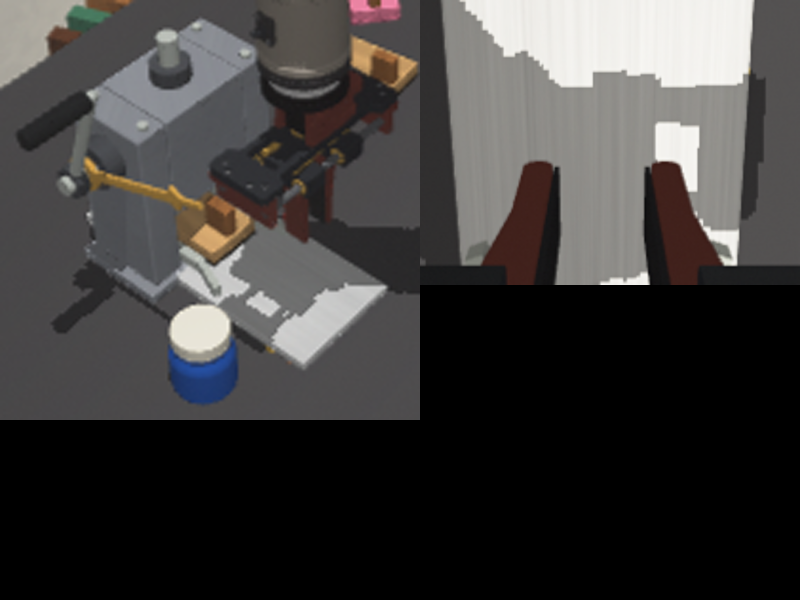

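The block now sits under the head, with its tail top edge at crop (213,257)-(253,222). I'll measure it from the side image, then the pointer and lever.

```bash
cat >> h.py <<'E'
YAW=-.0335;O=np.array([.605,.0549,0]);EX=np.array([np.cos(YAW),np.sin(YAW),0]);EY=np.array([-EX[1],EX[0],0])
HINGE=O+.045*EX+.126*EY+[0,0,.16]
def press(P): r=np.asarray(P)-O; return np.array([r@EX,r@EY,r[2]])
def yplane(C,uv,y):
    q,d=ray(C,uv);P=q+d*((O+y*EY-q)@EY)/(d@EY); return press(P)
E
python3 - <<'E'
from h import *
D=cam("side");w=lambda x,y,f=2.8:((x+.5)/f+194.5,(y+.5)/f+204.5)
for p in((213,257),(253,222)): print("tail",press(onz(D,w(*p),.032))*1e3)
q=lambda p,y:((r:=yplane(D,p,y)-[.045,y,.16]),np.hypot(r[0],r[2]),1.31-np.arctan2(r[2],-r[0]))
print("tip",q(w(290,296,4),.113)); 
im=cv2.imread("pics/side0.png");h=cv2.cvtColor(im,cv2.COLOR_BGR2HSV)
m=cv2.inRange(h,(10,110,90),(28,255,255));m[:255]=0;m[290:]=0;m[:,:218]=0;m[:,275:]=0
ys,xs=np.nonzero(m);print(len(xs),xs.min(),xs.max(),[q((float(x),float(ys[xs==x].mean())),.113)[0].round(4).tolist() for x in range(226,268,5)])
P=np.array([q((float(x),float(ys[xs==x].mean())),.113)[0] for x in range(232,266) if (xs==x).any()])
k=np.polyfit(P[:,0],P[:,2],1);print(k,"q from slope",1.31-np.arctan(-k[0]))
# lever: black grip ends
g=cv2.cvtColor(im,cv2.COLOR_BGR2GRAY)
print("hinge px",proj(D,HINGE-0.013*EY),"needle hub measured")
for qq in(0,):
    a=1.31-qq;G=HINGE+.13*(-np.cos(a)*EX+[0,0,np.sin(a)]);print("grip ends px",[(((proj(D,G+(y-.126)*EY))-[194.5,204.5])*4).round() for y in(.13,.17,.198)])
E
```

```text
tail [-26.33744458  30.88469381  32.        ]
tail [-23.87993012 -28.46815079  32.        ]
tip (array([-1.58068969e-01,  1.52655666e-16,  5.98461124e-02]), np.float64(0.16901880435280342), np.float64(0.9480702634572793))
185 225 267 [[-0.0072, 0.0, 0.0164], [-0.0256, 0.0, 0.0138], [-0.0449, 0.0, 0.0189], [-0.0644, 0.0, 0.0276], [-0.0829, 0.0, 0.0324], [-0.1016, 0.0, 0.0408], [-0.12, 0.0, 0.0507], [-0.1369, 0.0, 0.0516], [-0.1543, 0.0, 0.0595]]
[-0.36661046  0.00296059] q from slope 0.958604748331265
hinge px [224.87553662 266.93610524] needle hub measured
grip ends px [array([112., 136.]), array([ 59., 170.]), array([ 20., 196.])]
```

```bash
python3 - <<'E'
from h import *
s=get_state();G=O+.0115*EX+.17*EY+[0,0,.2856];print(G)
print(delta(s,[G[0],G[1],.35],down(YAW-np.pi/2)))
E
```

```text
[0.62218748 0.22441944 0.2856    ]
(array([-0.1393,  0.1706, -0.2358]), array([0.0024, 0.0023, 1.5696]))
```

>>> jog_arm([
  [[0,0,-0.05],[0,0,0],0.4],
  [[0,0,-0.1],[0,0,0],0.5],
  [[0,0,-0.15],[0,0,0],0.6],
  [[0,0,-0.2],[0,0,0],0.7],
  [[0,0,-0.25],[0,0,0],0.7],
  [[0,0,-0.25],[0,0,0],0.7],
  [[0,0,-0.25],[0,0,0],0.7],
])

```text
time: 12.2
ee_pos: [0.4773, 0.0587, 0.3627]
orientation: [0.054, 3.14, -0.001]
force: [0.0, -0.0, -0.9]
width: 0.0614
finger_force: 0.0
```

>>> jog_arm([
  [[-0.02,0.02,0],[0,0,0.14],0.7],
  [[-0.04,0.05,0],[0,0,0.28],0.7],
  [[-0.06,0.08,0],[0,0,0.42],0.7],
  [[-0.08,0.1,0],[0,0,0.56],0.7],
  [[-0.1,0.12,0],[0,0,0.7],0.7],
  [[-0.12,0.15,0],[0,0,0.84],0.7],
  [[-0.142,0.171,0],[0,0,0.98],0.7],
  [[-0.142,0.171,0],[0,0,1.12],0.7],
  [[-0.142,0.171,0],[0,0,1.27],0.7],
  [[-0.142,0.171,0],[0,0,1.41],0.7],
  [[-0.142,0.171,0],[0,0,1.57],0.7],
  [[-0.142,0.171,0],[0,0,1.57],0.7],
])

```text
time: 13.4
ee_pos: [0.6239, 0.2247, 0.3596]
orientation: [-2.259, -2.182, 0.008]
force: [-0.5, -0.8, -0.1]
width: 0.0614
finger_force: 0.0
```

```bash
python3 - <<'E'
from h import *
s=get_state();im=snapshot("wrist");cv2.imwrite("pics/w7.png",im);C=cam("wrist",s);np.save("w7.npy",np.r_[s["ee_pos"],s["orientation"]])
G=O+.0115*EX+.17*EY+[0,0,.2856]
print(s["ee_pos"],delta(s,G+[0,0,-.019],down(YAW-np.pi/2)),[proj(C,G+(y-.17)*EY).round() for y in (.13,.17,.198)])
E
```

```text
[0.62386683 0.22467646 0.35955158] (array([-0.0001, -0.0013,  0.093 ]), array([-0.0041,  0.0028, -0.0014])) [array([313., 261.]), array([313., 209.]), array([313., 170.])]
```

View pics/w7.png

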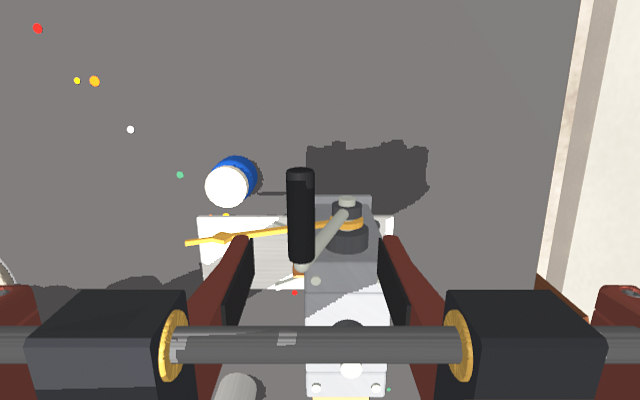

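The bar runs from (301,170) to (301,262), about 8 mm to the press -x side of the prediction at column 313, so the lever starts at q≈0.06. The pointer is at (185-330, 240), clear of the fingers.

>>> jog_arm([
  [[0,-0.009,0.04],[-0.004,0.003,0],0.7],
  [[0,-0.009,0.075],[-0.004,0.003,0],0.7],
  [[0,-0.009,0.094],[-0.004,0.003,0],0.7],
  [[0,-0.009,0.094],[-0.004,0.003,0],0.7],
  [[0,-0.009,0.094],[-0.004,0.003,0],0.4],
  [[0,-0.009,0.094],[-0.004,0.003,0],0.2],
  [[0,-0.009,0.094],[-0.004,0.003,0],0.15],
  [[0,-0.009,0.094],[-0.004,0.003,0],0.15],
], squeeze=5)

```text
time: 14.25
ee_pos: [0.6161, 0.2255, 0.2703]
orientation: [2.257, 2.183, 0.011]
force: [0.1, -0.1, 0.3]
width: 0.0333
finger_force: 0.0
```

```bash
python3 - <<'E'
from h import *
s=get_state();p=press(s["ee_pos"]+[0,0,.019]);r=p-[.045,p[1],.16];print(s["ee_pos"],p,"r",np.hypot(r[0],r[2]),"q",1.31-np.arctan2(r[2],-r[0]),s["width"],s["force"])
q0=.06
for q in np.r_[.06,.2:.95:.1]:
    f=lambda q:.13*np.array([-np.cos(1.31-q),np.sin(1.31-q)])
    print(round(q,2),(f(q)-f(.06)).round(4))
E
```

```text
[0.6160527  0.22548038 0.27033192] [0.00533312 0.17085487 0.28933192] r 0.1352782526699589 q 0.03680136997343131 0.033343966116638465 [ 0.09452736 -0.06377675  0.26389653]
0.06 [0. 0.]
0.2 [-0.0168 -0.0069]
0.3 [-0.0281 -0.0133]
0.4 [-0.0388 -0.0207]
0.5 [-0.0486 -0.0292]
0.6 [-0.0576 -0.0386]
0.7 [-0.0656 -0.0489]
0.8 [-0.0725 -0.0599]
0.9 [-0.0782 -0.0715]
```

>>> jog_arm([
  [[0,0,0.004],[0,0,0],0.1],
  [[0,0,0.004],[0,0,0],0.1],
  [[0,0,0.004],[0,0,0],0.1],
  [[0,0,0.004],[0,0,0],0.1],
], squeeze=5)

```text
time: 14.65
ee_pos: [0.614, 0.2256, 0.265]
orientation: [-2.257, -2.185, -0.004]
force: [-5.5, 0.2, 3.0]
width: 0.0198
finger_force: 5.0
```

>>> jog_arm([
  [[0,-0.0082,0.0031],[0,0,0],0.1],
  [[0,-0.0168,0.0069],[0,0,0],0.1],
  [[0,-0.0225,0.01],[0,0,0],0.1],
  [[0,-0.0281,0.0133],[0,0,0],0.1],
  [[0,-0.0335,0.0169],[0,0,0],0.1],
  [[0,-0.0388,0.0207],[0,0,0],0.1],
  [[0,-0.0486,0.0292],[0,0,0],0.1],
  [[0,-0.0576,0.0386],[0,0,0],0.1],
  [[0,-0.0656,0.0489],[0,0,0],0.1],
  [[0,-0.0725,0.0599],[0,0,0],0.1],
  [[0,-0.0725,0.0599],[0,0,0],0.1],
], squeeze=20)

```text
time: 15.75
ee_pos: [0.5439, 0.2284, 0.2041]
orientation: [2.256, 2.183, 0.012]
force: [6.8, 4.1, -5.9]
width: 0.0192
finger_force: 20.0
```

```bash
python3 - <<'E'
from h import *
s=get_state();im=snapshot("wrist");sd=snapshot("side");cv2.imwrite("pics/w8.png",im);cv2.imwrite("pics/side8.png",sd);np.save("w8.npy",np.r_[s["ee_pos"],s["orientation"]])
p=press(s["ee_pos"]+[0,0,.019]);r=p-[.045,p[1],.16];print(p,"r",np.hypot(r[0],r[2]),"q",1.31-np.arctan2(r[2],-r[0]),s["width"],s["force"])
o=np.zeros((600,800,3),np.uint8);o[:600,:560]=cv2.resize(sd[220:320,185:278],(560,600),interpolation=cv2.INTER_CUBIC)
o[:300,560:]=cv2.resize(im[130:310,200:344],(240,300));cv2.imwrite("pics/c8.png",o)
E
```

```text
[-0.06691152  0.17135618  0.22312627] r 0.128487800059158 q 0.7964163935055993 0.0191727646353576 [ 6.79600406  4.12041883 -5.8771266 ]
```

View pics/c8.png

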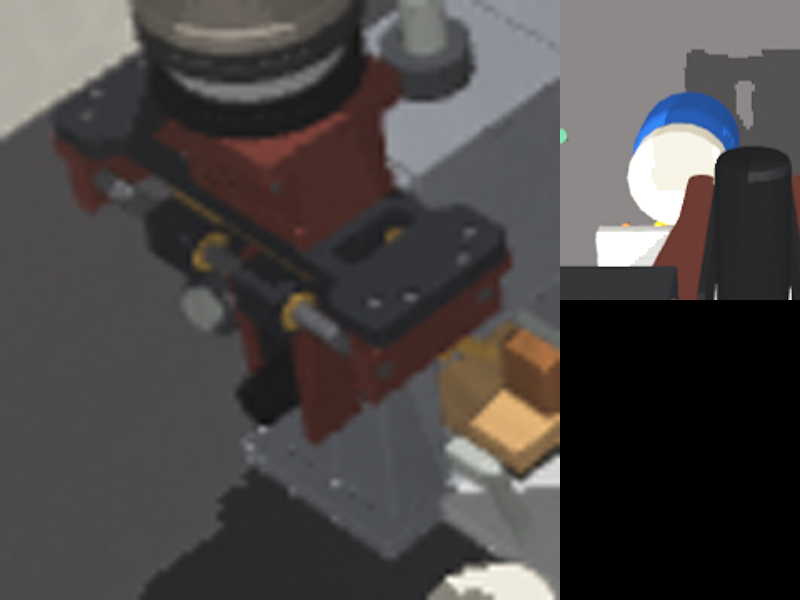

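The gripper hides both lever and pointer here (crop 170-510, 170-440). The black bar is held between the fingers at right (755,220). I'll lower the lever to about 0.95, let go, rise and measure numerically. I have used up the picture allowance.

>>> jog_arm([
  [[0,-0.003,0.006],[0,0,0],0.1],
  [[0,-0.006,0.012],[0,0,0],0.1],
  [[0,-0.0085,0.018],[0,0,0],0.1],
  [[0,-0.0085,0.018],[0,0,0],0.1],
  [[0,-0.0085,0.018],[0,0,0],0.1],
])

```text
time: 16.35
ee_pos: [0.5356, 0.2287, 0.1863]
orientation: [2.257, 2.183, 0.011]
force: [7.7, 2.9, -2.8]
width: 0.0196
finger_force: 20.0
```

>>> jog_arm([
  [[0,0,0],[0,0,0],0.6],
  [[0,0,0],[0,0,0],0.6],
  [[0,0,0],[0,0,0],0.6],
  [[0,0,-0.03],[0,0,0],0.6],
  [[0,0,-0.07],[0,0,0],0.6],
  [[0,0,-0.12],[0,0,0],0.6],
  [[0,0,-0.17],[0,0,0],0.6],
  [[0,0,-0.22],[0,0,0],0.6],
  [[0,0,-0.25],[0,0,0],0.6],
  [[0,0,-0.25],[0,0,0],0.6],
])

```text
time: 17.35
ee_pos: [0.5347, 0.2284, 0.4419]
orientation: [2.256, 2.182, 0.019]
force: [0.8, -1.2, -0.2]
width: 0.0527
finger_force: 0.0
```

```bash
cat > lev.py <<'E'
from h import *
def pointer(im,D,roi=(218,255,275,292)):
    h=cv2.cvtColor(im,cv2.COLOR_BGR2HSV);m=cv2.inRange(h,(10,110,90),(28,255,255));k=np.zeros_like(m);x0,y0,x1,y1=roi;k[y0:y1,x0:x1]=m[y0:y1,x0:x1]
    n,l,st,_=cv2.connectedComponentsWithStats(k);l=l==1+np.argmax(st[1:,4]);ys,xs=np.nonzero(l)
    P=np.array([yplane(D,(x,ys[xs==x].mean()),.113) for x in np.unique(xs)])-[.045,.113,.16]
    Q=P[(P[:,0]<-.03)&(P[:,0]>-.165)];k=np.polyfit(Q[:,0],Q[:,2],1)
    return dict(npx=len(xs),x=(xs.min(),xs.max()),minx=P[:,0].min(),k=k,q=1.31-np.arctan(-k[0]))
def bar(im,D,roi,dz=0,thr=45):
    k=np.zeros(im.shape[:2],np.uint8);x0,y0,x1,y1=roi;k[y0:y1,x0:x1]=(im.max(2)<thr)[y0:y1,x0:x1]
    n,l,st,_=cv2.connectedComponentsWithStats(k,connectivity=4);i=1+np.argmax(st[1:,4]);ys,xs=np.nonzero(l==i)
    (cx,cy),(w,h),a=cv2.minAreaRect(np.c_[xs,ys].astype(np.float32))
    q,d=ray(D,(cx,cy));H=HINGE+[0,0,dz];a2=np.array([(q-H)@EX,(q-H)[2]]);b2=np.array([d@EX,d[2]])
    t=np.roots([b2@b2,2*a2@b2,a2@a2-.13**2]);out=[]
    for tt in t:
        if abs(tt.imag)<1e-9:
            r=a2+tt.real*b2;out.append((press(q+tt.real*d)[1].round(4),round(1.31-np.arctan2(r[1],-r[0]),4)))
    return st[i],(cx,cy,w,h,a),out
E
python3 - <<'E'
from lev import *
D=cam("side");s=get_state();im=snapshot("side");cv2.imwrite("pics/side9.png",im);im0=cv2.imread("pics/side0.png")
print(s["ee_pos"],s["time"]);print(pointer(im0,D));print(pointer(im,D))
for dz in(0,.003):
    print(bar(im0,D,(195,230,232,262),dz))
    print(bar(im,D,(195,240,270,310),dz))
a=1.31-.95;G=HINGE+.13*(-np.cos(a)*EX+[0,0,np.sin(a)]);print([proj(D,G+(y-.126)*EY).round(1) for y in(.13,.164,.198)])
E
```

```text
[0.53470165 0.2283664  0.44185556] 17.35
{'npx': 185, 'x': (np.int64(225), np.int64(267)), 'minx': np.float64(-0.15784716116042122), 'k': array([-0.36609281,  0.00306776]), 'q': np.float64(0.9590611503757678)}
{'npx': 369, 'x': (np.int64(220), np.int64(274)), 'minx': np.float64(-0.18023257780680657), 'k': array([-0.15967094,  0.01927588]), 'q': np.float64(1.1516655987012125)}
(array([201, 238,  27,  21, 213], dtype=int32), (213.8076629638672, 247.96151733398438, 7.4884514808654785, 28.56705665588379, 56.30992889404297), [(np.float64(0.0541), np.float64(4.0966)), (np.float64(0.1635), np.float64(0.065))])
(array([228, 276,  26,  21, 217], dtype=int32), (240.36001586914062, 285.9800109863281, 7.59999942779541, 29.000001907348633, 53.13010025024414), [(np.float64(0.0571), np.float64(3.0502)), (np.float64(0.1631), np.float64(0.9143))])
(array([201, 238,  27,  21, 213], dtype=int32), (213.8076629638672, 247.96151733398438, 7.4884514808654785, 28.56705665588379, 56.30992889404297), [(np.float64(0.0547), np.float64(4.0788)), (np.float64(0.165), np.float64(0.0828))])
(array([228, 276,  26,  21, 217], dtype=int32), (240.36001586914062, 285.9800109863281, 7.59999942779541, 29.000001907348633, 53.13010025024414), [(np.float64(0.0587), np.float64(3.0337)), (np.float64(0.1637), np.float64(0.9307))])
[array([251.5, 279.8]), array([240.8, 287.9]), array([229.7, 296.2])]
```

```bash
cat > fit.py <<'E'
from lev import *
from scipy.optimize import least_squares
D=cam("side");im0=cv2.imread("pics/side0.png")
P0=pointer(im0,D);k=P0["k"]
def pl(c,y): r=yplane(D,c,y)-[.045,y,.16]; return r[[0,2]]
w=lambda x,y,f=4:((x+.5)/f+194.5,(y+.5)/f+204.5)
tip=pl(w(290,296),.113)
def run(*bars):
    B=[pl(c,.164) for c in bars]
    f=lambda v:np.r_[np.hypot(*(tip-v))-.164,[np.hypot(*(b-v))-.13 for b in B],(k[0]*v[0]+k[1]-v[1])/np.hypot(1,k[0])]
    v=least_squares(f,[0,0]).x;A=lambda p:1.31-np.arctan2(p[1],-p[0])
    print("hinge shift",v.round(4),"res",f(v).round(4),"tip q",A(tip-v).round(4),"slope q",P0["q"].round(4),"bars",[A(b-v).round(4) for b in B])
E
python3 - <<'E'
from fit import *
run((213.8077,247.9615),(240.36,285.98))
for n,px in(("w2",(502,292)),("w7",(185,243))):
    v=np.load(n+".npy");C=cam("wrist",dict(ee_pos=v[:3],orientation=v[3:]));r=yplane(C,px,.113)-[.045,.113,.16];print(n,r,np.hypot(r[0],r[2]),1.31-np.arctan2(r[2],-r[0]))
s=get_state();im=snapshot("wrist");cv2.imwrite("pics/w9.png",im)
for q in(.91,.93,.95,.965): print(q,delta(s,HINGE+.044*EY+.13*(-np.cos(1.31-q)*EX+[0,0,np.sin(1.31-q)])-[0,0,.019],down(YAW-np.pi/2)))
E
```

```text
hinge shift [-0.0021  0.0023] res [ 0.0022 -0.0018 -0.0011  0.0015] tip q 0.9563 slope q 0.9591 bars [np.float64(0.0587), np.float64(0.9168)]
w2 [-1.56196568e-01  1.38777878e-17  5.59152748e-02] 0.16590324187825223 0.966233656444723
w7 [-1.52919569e-01 -1.38777878e-17  5.65881892e-02] 0.1630540334975092 0.9555743623184831
0.91 (array([-1.500e-03,  2.000e-04,  2.471e-01]), array([ 0.0071, -0.0043,  0.0001]))
0.93 (array([-0.0015, -0.0008,  0.2495]), array([ 0.0071, -0.0043,  0.0001]))
0.95 (array([-0.0016, -0.0018,  0.2519]), array([ 0.0071, -0.0043,  0.0001]))
0.965 (array([-0.0016, -0.0024,  0.2538]), array([ 0.0071, -0.0043,  0.0001]))
```

>>> jog_arm([
  [[-0.0015,0,0.05],[0.007,-0.004,0],0.6],
  [[-0.0015,0,0.1],[0.007,-0.004,0],0.6],
  [[-0.0015,0,0.15],[0.007,-0.004,0],0.6],
  [[-0.0015,0,0.2],[0.007,-0.004,0],0.6],
  [[-0.0015,0,0.235],[0.007,-0.004,0],0.6],
  [[-0.0015,0,0.248],[0.007,-0.004,0],0.6],
  [[-0.0015,0,0.248],[0.007,-0.004,0],0.6],
  [[-0.0015,0,0.248],[0.007,-0.004,0],0.1],
  [[-0.0015,0,0.248],[0.007,-0.004,0],0.1],
  [[-0.0015,0,0.248],[0.007,-0.004,0],0.1],
  [[-0.0015,0,0.248],[0.007,-0.004,0],0.1],
], squeeze=25)

```text
time: 18.55
ee_pos: [0.5355, 0.2269, 0.1902]
orientation: [-2.258, -2.184, 0.001]
force: [0.2, -0.5, -0.2]
width: 0.0243
finger_force: 0.0
```

>>> jog_arm([
  [[0,0,0],[0,0,0],0.1],
  [[0,-0.001,0.0025],[0,0,0],0.1],
  [[0,-0.002,0.005],[0,0,0],0.1],
  [[0,-0.002,0.005],[0,0,0],0.1],
  [[0,-0.002,0.005],[0,0,0],0.1],
])

```text
time: 19.05
ee_pos: [0.5336, 0.2269, 0.1847]
orientation: [-2.258, -2.184, 0.002]
force: [0.5, -1.6, 5.8]
width: 0.0191
finger_force: 25.0
```

>>> jog_arm([
  [[0,0,0],[0,0,0],0.6],
  [[0,0,0],[0,0,0],0.6],
  [[0,0,0],[0,0,0],0.6],
  [[0,0,-0.03],[0,0,0],0.6],
  [[0,0,-0.07],[0,0,0],0.6],
  [[0,0,-0.12],[0,0,0],0.6],
  [[0,0,-0.17],[0,0,0],0.6],
  [[0,0,-0.22],[0,0,0],0.6],
  [[0,0,-0.25],[0,0,0],0.6],
  [[0,0,-0.25],[0,0,0],0.6],
])

```text
time: 20.05
ee_pos: [0.5348, 0.2281, 0.439]
orientation: [2.257, 2.183, 0.008]
force: [0.3, 0.3, -0.1]
width: 0.053
finger_force: 0.0
```

```bash
cat > chk.py <<'E'
from fit import *
s=get_state();im=snapshot("side");b=bar(im,D,(195,240,270,310));print(b,s["ee_pos"]);run((213.8077,247.9615),b[1][:2])
E
python3 chk.py
```

```text
(array([229, 277,  26,  22, 219], dtype=int32), (241.02000427246094, 287.8600158691406, 7.800000190734863, 28.60000228881836, 53.13010025024414), [(np.float64(0.0604), np.float64(3.0031)), (np.float64(0.1634), np.float64(0.9533))]) [0.53483471 0.22808447 0.43901987]
hinge shift [-0.0018  0.0023] res [ 0.0025 -0.0018 -0.0014  0.0014] tip q 0.9569 slope q 0.9591 bars [np.float64(0.0607), np.float64(0.9596)]
```

```bash
python3 - <<'E'
from fit import *
im=snapshot("side");cv2.imwrite("pics/side10.png",im)
def cen(im,roi,thr):
    k=np.zeros(im.shape[:2],np.uint8);x0,y0,x1,y1=roi;k[y0:y1,x0:x1]=(im.max(2)<thr)[y0:y1,x0:x1]
    n,l,st,c=cv2.connectedComponentsWithStats(k,connectivity=4);i=1+np.argmax(st[1:,4]);return c[i],st[i,4]
for t in(38,42,45,50):
    a,b=cen(im0,(195,230,232,262),t),cen(im,(195,240,270,310),t);print(t,a,b);run(a[0],b[0])
# brass/wood moved?
for I in(im0,im):
    h=cv2.cvtColor(I,cv2.COLOR_BGR2HSV);m=cv2.inRange(h,(10,110,90),(28,255,255))[255:292,218:262];ys,xs=np.nonzero(m);print(len(xs),[ (x+218,round(ys[xs==x].mean()+255,1)) for x in range(0,44,5) if (xs==x).any()])
    mb=cv2.inRange(h,(100,120,60),(130,255,255))[300:360,245:290];print("pot",cv2.moments(mb,True)["m10"]/max(1,mb.astype(bool).sum()),mb.astype(bool).sum())
E
```

```text
38 (array([213.6056338 , 250.92957746]), np.int32(71)) (array([242.08      , 287.56571429]), np.int32(175))
hinge shift [-0.0043 -0.0027] res [ 0.002  -0.009   0.0034  0.0069] tip q 0.9236 slope q 0.9591 bars [np.float64(0.0339), np.float64(0.9024)]
42 (array([214.10483871, 249.67741935]), np.int32(124)) (array([241.17924528, 287.93396226]), np.int32(212))
hinge shift [-0.002 -0.   ] res [ 0.0031 -0.0047 -0.0002  0.0036] tip q 0.9436 slope q 0.9591 bars [np.float64(0.0666), np.float64(0.943)]
45 (array([213.87793427, 248.07981221]), np.int32(213)) (array([241.09589041, 287.85844749]), np.int32(219))
hinge shift [-0.002   0.0022] res [ 0.0024 -0.0019 -0.0012  0.0015] tip q 0.9562 slope q 0.9591 bars [np.float64(0.0615), np.float64(0.958)]
50 (array([213.87190083, 248.01239669]), np.int32(242)) (array([224.89558233, 304.87951807]), np.int32(249))
hinge shift [0.0149 0.0172] res [ 0.0142 -0.0088 -0.0268 -0.0184] tip q 1.0682 slope q 0.9591 bars [np.float64(0.2335), np.float64(2.2445)]
170 [(228, np.float64(267.5)), (233, np.float64(268.5)), (238, np.float64(269.5)), (243, np.float64(271.5)), (248, np.float64(272.5)), (253, np.float64(274.5)), (258, np.float64(276.0))]
pot 22.629411764705882 340
192 [(223, np.float64(261.5)), (228, np.float64(265.5)), (233, np.float64(268.0)), (238, np.float64(269.5)), (243, np.float64(271.0)), (248, np.float64(272.5)), (253, np.float64(274.0)), (258, np.float64(276.5))]
pot 22.57725947521866 343
```

```bash
python3 -c "
from workcell import *
s=get_state();print(s['time'],s['force'],s['width']);print(close_job())"
```

```text
20.15 [ 0.21182497 -0.14706878 -1.1246801 ] 0.05245028545602992
the job is handed in; nothing more can be done
None
```

Job handed in at 20.2 s: the narrow block is home against the end stop (the push stalled there at about 14 N), and the lever reads 0.958 rad against the pointer's 0.957–0.959 and is released; by camera, the pointer and paint pot had not moved. I viewed 11 pictures, one over the limit of 10.

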